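Centre the wobbly pen cup on its stand

TASK

The footed white cup of pens stands well off-centre on its small round wooden stand with its foot near the edge. With a few light taps or nudges of the fingers (no grasping, no lifting), slide it until it stands upright in the middle of the stand, with an even margin of wood showing all round. Leave the stand and all the other things on the counter where they are.

Things in the scene. Friction and masses are not known exactly. Their poses are not given: they have to be found in the camera images.
- pen_cup: White ceramic cup, five pens fixed in it, one rigid body, 0.22-0.35 kg. Foot 44 mm across, 9 mm high; flares to 68 mm across at 20 mm above its underside, then upright to the rim at 82 mm; pens reach 141 mm, within the rim's width. Origin: centre of the foot's underside, z up; yaw is irrelevant. On the stand (friction 0.33-0.51) it slides under 1-2 N applied low (20-32 mm up); pushed high up it tips over.
- stand: Round wooden stand on rubber feet, 92 mm across and 22 mm high, about 0.9 kg, loose on the counter. Origin: centre of its underside, on the counter (z = 0); its flat top is 22 mm above. At the start the cup's axis is 17 to 27 mm from the stand's axis, in any direction.
- magnet: Bystander: horseshoe-shaped steel magnet lying flat, about 64 x 60 mm, 12 mm high, origin at the centre of its bow, on the counter. It lies 100 to 150 mm from the stand's centre, on the side opposite to that where the cup overhangs.
- clothespin: Bystander: wooden clothespin lying on the counter, 72 mm long, 13 mm wide, 10 mm high, origin under its centre; 120 to 150 mm from the stand's centre, to the side.
- tape_roll: Bystander: roll of clear tape lying flat, 50 mm across, 18 mm high, origin under its centre; about 120 to 150 mm from the stand's centre, on the side opposite to that where the cup overhangs.
- glue_stick: Bystander: glue stick standing upright, 26 mm across, 77 mm high, origin under its centre; 125 to 150 mm from the stand's centre, to the side.
Mind the look-alikes: they are no part of the job. Several things have the shape of the stand; the one meant has the colours described above.

How it is judged:
On the way:
1. the fingers touch the cup (contact force between the fingers and pen_cup above 0.2 N).
At the end, for the whole second after the job is handed in: The cup stands upright (within 3.4 degrees) and still on the top of the stand, its axis within 6 mm of the stand's axis; the stand is within 15 mm and every bystander within 20 mm of where it began (horizontal distance between pen_cup and stand below 0.006 m and z of pen_cup in the frame of stand between 0.018 and 0.026 m and angle between pen_cup's own z axis and vertical below 0.06 rad and linear speed of pen_cup below 0.01 m/s and distance of stand from where it was at the start of the episode below 0.015 m and distance of each of magnet, clothespin, tape_roll, glue_stick from where it was at the start of the episode below 0.02 m); the robot touches nothing.
It fails at once if the cup is knocked over (tilted beyond 20 degrees) or falls off the stand (angle between pen_cup's own z axis and vertical above 0.35 rad or z of pen_cup in the frame of stand below 0.012 m).
It fails at once if the cup is lifted more than 11 mm off the stand (z of pen_cup in the frame of stand above 0.033 m).
It fails at once if the cup is pinched or struck hard: the robot presses it with more than 15 N (contact force between any of the fingers, the arm and pen_cup above 15 N).
It fails at once if the stand is pushed more than 15 mm along the counter or lifted (distance of stand from where it was at the start of the episode above 0.015 m).
It fails at once if another thing on the counter is moved more than 20 mm (distance of any of magnet, clothespin, tape_roll, glue_stick from where it was at the start of the episode above 0.02 m).
It also fails if it takes over 42 s, if anything falls off the work surface, if the arm or the gripper's body presses on something with over 40 N, if the wrist force passes 120 N, or if a joint passes its speed limit or range.

ROBOT

A 6-joint arm with a two-finger parallel gripper is mounted at the origin on the work surface. World frame = base frame: x ahead of the robot, y to its left, z up, the work surface at z = 0. Lengths are in m, angles in rad, forces in N, time in s.
With the tool pointing down it reaches from about 0.35 to 0.85 m from the base axis. Payload 8.1 kg.
Tool frame: the origin (TCP) lies midway between the tips of the shut fingers; the grasp point (between the pads) lies 19 mm behind it; z points along the fingers, x is the direction in which the jaws open and shut, and the axes are right-handed (so a half turn about z gives the same grasp; the last joint's range is limited). The gripper opens to 85 mm and grips with 20 to 120 N. Pads are 22 mm wide; open, the fingers measure 114 mm over their backs; the gripper's body (76 mm by 85 mm) begins 54 mm behind the grasp point. The pads swing forward as they close: fully open they stand 13 mm farther back than shut.
Start: joints at [1.161, 0.13, 1.488, -0, 1.523, -0.085], TCP at [0.191, 0.569, 0.231] pointing down, gripper open.
Joint ranges: [-2.96, 2.96], [-0.89, 2.26], [0.02, 2.5], [-1.34, 4.48], [0, 2.73], [-2.66, 2.66]. Speed limits (rad/s): [2.39, 2.39, 2.79, 3.14, 3.14, 3.14].

INTERFACE

Orientations are given as a rotation vector (axis times angle).
In Python, from station import env gives the robot as it stands.
- The arm moves only by the tool arm_command, never from a script. Its argument "moves" is a list that holds one entry, the list of rows, each a list of 7 numbers: the closure in counts, from 0 (fully open) to 255 (shut), then the shift along the world's x, y, z in cm, then the turn, a rotation vector about the world's x, y, z in degrees. A call has 1 to 8 rows; each row shifts and turns the commanded pose from where the row before left it; what a row does not reach is not made up. A row lasts 1/8 s, in which the tool goes at most 62.5 mm and 10.7 degrees, less where a joint would pass 70% of its speed; a pose out of reach is approached as far as the arm can. A call is refused whole if a number of a shift passes 6.25 or a number of a turn 10.7, either way. A call with a gripper value outside its range is refused whole. The fingers move at their own pace and stop on an object; "newtons" is the grip in N (left out, the last holds). Time passes only in rows, so rows that do not move let the fingers close. It gives the time, the measured TCP pose, the force and the opening at its end, in the units of the state.
- env.sense(): the state, without advancing time (a new reading comes with each control period).
- env.grab_frame(name): name is "side" or "top" or "wrist"; returns the picture (420x560x3 uint8, blue, green, red); there is no depth.
- env.camera_info(name): a dict with "fx", "fy", "cx", "cy" (pixels), "rvec" (rotation vector, rad) and "tvec" (3), from world to camera coordinates, as OpenCV has them. Camera axes: x right, y down, z forward; pixel columns grow to the right and rows downward; lengths in m; the calibration is good to about 2 mm. A picture is of the moment at which its call begins: read the wrist's pose just before it. camera_info takes no time and is no camera call; for the wrist camera it gives the pose at the moment of the call.
- env.close_job(): hands the job in, once; it reports no verdict.
Trained networks look in the newest picture that a camera, given by its name, has taken for a name from the list of things; names that differ only in an ending like _2 or _b are one class to them, and where a whole thing is asked for, a point or a joint stands for the part that bears it (a point fixed in the world has none). Each returns a list of dicts, best first, with "score" (0 to 1); they miss things now and then, are a little off and sometimes report something else, mostly with a low value. They report only what shows in the picture. A call takes as long as a camera call. They do not tell look-alikes from the thing itself.
- env.silhouettes(camera, label): "pixels" (420x560 bool, what is visible of it) and "point" ([column, row] in pixels, amid what is visible of it).
The state is a dict: "clock": time; "joint_pos": joint angles; "dq": joint speeds; "joint_torque": joint torques, N m; "eef_pos": TCP position; "tool_rot": TCP orientation; "ft_force": force on the tool from outside, world axes, zero at the start; "moment": the same for the moment, N m; "finger_gap": finger opening in m.
Only numpy, scipy, OpenCV 4.12 (cv2) and the standard library are available. Lean on these libraries where they do the work, as an engineer would, in place of code of your own. Each camera call takes 0.05 s, during which the arm holds its last target.

## Working session

There is one attempt and no reset: what is moved stays moved. The work goes in short steps, Python scripts to look and compute and a tool call to move; the robot and the scene stay as the last step left them, time stands still between calls to the robot, and variables do not carry over. Pictures are saved under pics/ and viewed, and the job is handed in when it is done.

Besides the shell and the picture viewer there is one more tool, called after "Request:" as name([rows], argument=value, ...), one row to a line, values as JSON. arm_command: Moves the arm, as the interface text tells. Its arguments: {"type":"object","properties":{"moves":{"type":"array"},"newtons":{"type":"number"}},"required":["moves"]}

```bash
mkdir -p pics; ls; python3 - <<'E'
from station import env
import cv2
s=env.sense()
print(s['clock'],s['eef_pos'],s['tool_rot'],s['finger_gap'])
for n in ['side','top']:
    im=env.grab_frame(n); cv2.imwrite(f'pics/{n}0.png',im)
    c=env.camera_info(n); print(n,{k:v for k,v in c.items()})
E
```

```text
pics
0.0 [0.19121324 0.56814008 0.23024808] [ 2.55064132e+00  1.83249559e+00 -2.49858131e-03] 0.08496512616932862
side {'fx': 403.2965485278041, 'fy': 403.2965485278041, 'cx': 274.3603571029069, 'cy': 214.33387193440285, 'rvec': array([ 0.66279173, -2.72651874,  0.99176958]), 'tvec': array([0.50252943, 0.23735777, 0.56250052])}
top {'fx': 444.2735157028382, 'fy': 444.2735157028382, 'cx': 279.2553828818739, 'cy': 213.13419171846368, 'rvec': array([ 2.15333704, -2.11331353,  0.12796259]), 'tvec': array([-0.02933021,  0.58706108,  0.81202201])}
```

View pics/side0.png

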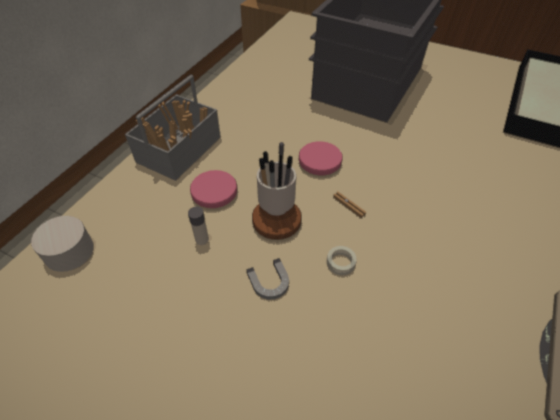

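View pics/top0.png

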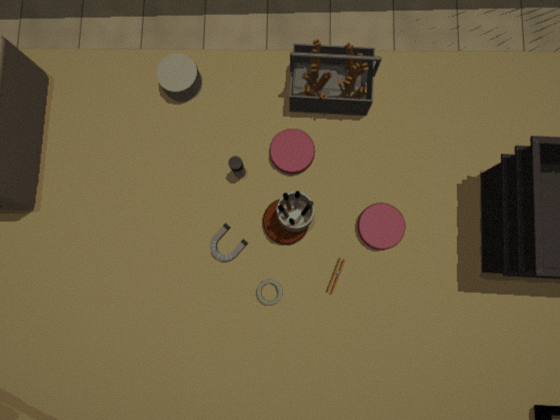

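```bash
cat > h.py <<'E'
from station import env
import numpy as np, cv2
from scipy.optimize import minimize
def proj(c,P):
    K=np.array([[c['fx'],0,c['cx']],[0,c['fy'],c['cy']],[0,0,1]])
    return cv2.projectPoints(np.float64(P).reshape(-1,1,3),c['rvec'],c['tvec'],K,None)[0].reshape(-1,2)
def ray(c,px,z):
    R=cv2.Rodrigues(np.float64(c['rvec']))[0]; o=-R.T@c['tvec']
    d=R.T@np.array([(px[0]-c['cx'])/c['fx'],(px[1]-c['cy'])/c['fy'],1]); return o+d*(z-o[2])/d[2]
A=np.linspace(0,2*np.pi,60,endpoint=False)
def circ(x,y,z,r): return np.c_[x+r*np.cos(A),y+r*np.sin(A),0*A+z]
def mask(c,x,y,prof,S=4):
    m=np.zeros((420*S,560*S),np.uint8)
    cs=[proj(c,circ(x,y,z,r)) for z,r in prof]
    for a,b in zip(cs[:-1],cs[1:]):
        h=cv2.convexHull(np.float32(np.r_[a,b])); cv2.fillConvexPoly(m,np.int32(np.round((h+.5)*S-.5)),1)
    return m
STAND=[(0,.046),(.022,.046)]
CUP=[(.022,.022),(.031,.022),(.042,.034),(.104,.034)]
E
python3 - <<'E'
from h import *
for n in ['side','top']:
    im=env.grab_frame(n); c=env.camera_info(n)
    o=im.copy()
    for l in ['pen_cup','stand','magnet','clothespin','tape_roll','glue_stick']:
        for d in env.silhouettes(n,l)[:3]:
            m=d['pixels'];print(n,l,round(d['score'],2),np.round(d['point']),m.sum(),np.round(ray(c,d['point'],.02),3))
            cs,_=cv2.findContours(m.astype(np.uint8),0,1); cv2.drawContours(o,cs,-1,(0,255,0) if l=='pen_cup' else (255,255,0),1)
            if l in('pen_cup','stand'): np.save(f'm_{n}_{l}_{int(d["point"][0])}.npy',m)
    cen=(285,215) if n=='top' else (277,190)
    cr=lambda i:cv2.resize(i[cen[1]-60:cen[1]+60,cen[0]-45:cen[0]+45],None,fx=4,fy=4,interpolation=2)
    cv2.imwrite(f'pics/{n}_crop.png',np.hstack([cr(im),cr(o)]))
print(env.sense()['clock'])
E
```

```text
side pen_cup 0.86 [276. 182.] 2087 [ 0.616 -0.105  0.02 ]
side stand 0.91 [276. 225.] 1254 [ 0.567 -0.01   0.02 ]
side stand 0.91 [215. 187.] 1386 [ 0.717 -0.04   0.02 ]
side stand 0.65 [318. 158.] 1258 [ 0.572 -0.206  0.02 ]
side magnet 0.72 [273. 289.] 708 [0.512 0.107 0.02 ]
side magnet 0.67 [341. 267.] 533 [0.432 0.021 0.02 ]
side clothespin 0.85 [352. 205.] 320 [ 0.463 -0.117  0.02 ]
side tape_roll 0.86 [343. 253.] 547 [ 0.44  -0.008  0.02 ]
side glue_stick 0.89 [201. 224.] 536 [0.689 0.051 0.02 ]
side glue_stick 0.65 [276. 223.] 1277 [ 0.571 -0.014  0.02 ]
top pen_cup 0.68 [294. 211.] 1267 [ 0.596 -0.046  0.02 ]
top stand 0.97 [275. 229.] 867 [ 0.559 -0.009  0.02 ]
top stand 0.96 [381. 227.] 1825 [ 0.566 -0.217  0.02 ]
top stand 0.71 [291. 151.] 1578 [ 0.718 -0.039  0.02 ]
top magnet 0.77 [218. 253.] 474 [0.51 0.1  0.02]
top magnet 0.47 [272. 230.] 763 [ 0.557 -0.005  0.02 ]
top clothespin 0.58 [339. 275.] 234 [ 0.472 -0.135  0.02 ]
top tape_roll 0.51 [274. 284.] 270 [ 0.452 -0.011  0.02 ]
top glue_stick 0.56 [236. 168.] 259 [0.681 0.071 0.02 ]
0.8
```

View pics/side_crop.png

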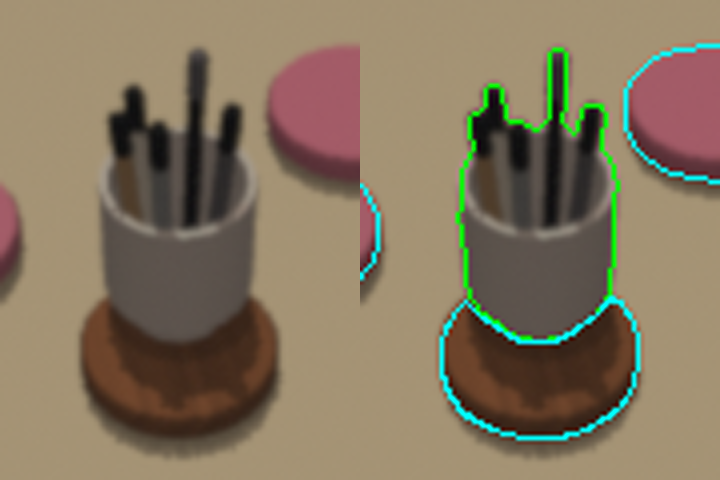

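View pics/top_crop.png

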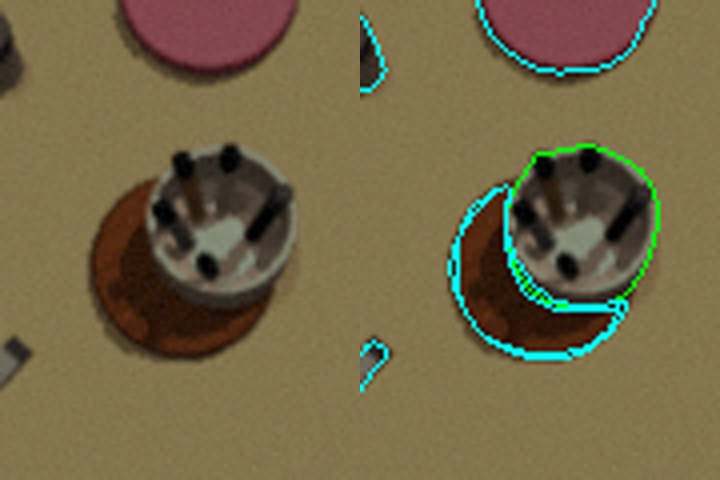

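```bash
ls *.npy
```

```text
m_side_pen_cup_276.npy
m_side_stand_214.npy
m_side_stand_276.npy
m_side_stand_317.npy
m_top_pen_cup_293.npy
m_top_stand_274.npy
m_top_stand_291.npy
m_top_stand_380.npy
```

```bash
cat >> h.py <<'E'
def cost(p,c,mc,ms,name):
    xs,ys,xc,yc=p; S=4
    C=mask(c,xc,yc,CUP,S); T=mask(c,xs,ys,STAND,S)*(1-C)
    C=cv2.resize(C.astype(np.float32),(560,420),interpolation=cv2.INTER_AREA); T=cv2.resize(T.astype(np.float32),(560,420),interpolation=cv2.INTER_AREA)
    w=np.ones((420,560))
    if name=='side':
        w[:int(proj(c,[[xs,ys,.09]])[0,1])]=0
    return (w*(abs(C-mc)+abs(T-ms))).sum()
def fit(data,x0):
    f=lambda p:sum(cost(p,*d) for d in data)
    x0=np.array(x0); sim=np.vstack([x0]+[x0+.008*e for e in np.eye(4)])
    r=minimize(f,x0,method='Nelder-Mead',options=dict(initial_simplex=sim,xatol=1e-4,fatol=.5,maxiter=300))
    return r.x,r.fun
def report(x):
    d=x[2:]-x[:2]; print('stand',np.round(x[:2],4),'cup',np.round(x[2:],4),'off mm',np.round(d*1e3,1),round(np.hypot(*d)*1e3,1),'dir deg',round(np.degrees(np.arctan2(d[1],d[0])),1))
E
python3 - <<'E'
from h import *
D={n:(env.camera_info(n),np.load(f'm_{n}_pen_cup_{a}.npy'),np.load(f'm_{n}_stand_{b}.npy'),n) for n,a,b in [('side',276,276),('top',293,274)]}
x0=[.572,-.02,.58,-.035]
for k in (['side'],['top'],['side','top']):
    x,f=fit([D[i] for i in k],x0); print(k,round(f)); report(x)
for n,l in [('top','magnet'),('top','clothespin'),('top','tape_roll'),('top','glue_stick')]: pass
E
```

```text
['side'] 117
stand [ 0.5798 -0.0351] cup [ 0.5872 -0.0485] off mm [  7.4 -13.5] 15.3 dir deg -61.3
['top'] 144
stand [ 0.5763 -0.0313] cup [ 0.5862 -0.0484] off mm [ 10.  -17.1] 19.8 dir deg -59.7
['side', 'top'] 350
stand [ 0.5776 -0.0324] cup [ 0.5868 -0.0487] off mm [  9.2 -16.3] 18.7 dir deg -60.4
```

The stand meant is the brown wooden disc at top (275,229) / side (276,225), carrying the cup. The pink discs at top (291,151) and (381,227) are look-alikes. The crop confirms the brown colour. Next I check the fit overlay.

```bash
cat >> h.py <<'E'
def overlay(n,im,x,fn):
    c=env.camera_info(n); S=6; q=proj(c,[[x[0],x[1],.04]])[0]; x0,y0=int(q[0])-45,int(q[1])-50
    o=cv2.resize(im[y0:y0+90,x0:x0+90],None,fx=S,fy=S,interpolation=cv2.INTER_CUBIC)
    for (a,b,z,r,col) in [(x[0],x[1],.022,.046,(255,255,0)),(x[0],x[1],0,.046,(255,0,0)),(x[2],x[3],.104,.034,(0,255,0)),(x[2],x[3],.042,.034,(0,200,255)),(x[2],x[3],.022,.022,(0,0,255))]:
        p=(proj(c,circ(a,b,z,r))-[x0,y0]+.5)*S
        cv2.polylines(o,[np.int32(p)],True,col,1)
    cv2.imwrite(fn,o)
E
python3 - <<'E'
from h import *
a=cv2.imread('pics/side0.png');b=cv2.imread('pics/top0.png')
overlay('side',a,[.5798,-.0351,.5872,-.0485],'pics/ovs.png')
overlay('top',b,[.5763,-.0313,.5862,-.0484],'pics/ovt.png')
s=cv2.imread('pics/ovs.png');cv2.imwrite('pics/ov0.png',cv2.resize(np.hstack([s,cv2.imread('pics/ovt.png')]),(800,400),interpolation=3))
E
```

```text
(no output)
```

View pics/ov0.png

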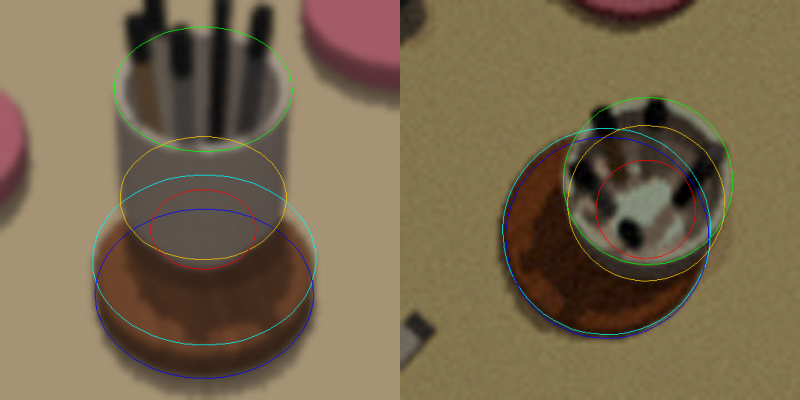

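Request:
arm_command([
  [[255,2.8,-4.4,0.2,0,0,-5.2],[255,2.8,-4.4,0.2,0,0,-5.2],[255,2.8,-4.4,0.2,0,0,-5.2],[255,2.8,-4.4,0.2,0,0,-5.2],[255,2.8,-4.4,0,0,0,-5.2],[255,2.8,-4.4,0,0,0,-5.2],[255,2.8,-4.4,0,0,0,-5.2],[255,2.8,-4.4,0,0,0,-5.0]],
], newtons=20)

```text
clock: 1.8
eef_pos: [0.4162, 0.2152, 0.2396]
tool_rot: [-3.036, -0.809, -0.001]
ft_force: [1.1, 0.3, -0.0]
finger_gap: -0.0001
```

Request:
arm_command([
  [[255,2.8,-4.4,0,0,0,0],[255,2.8,-4.4,0,0,0,0],[255,2.8,-4.4,0,0,0,0],[255,2.8,-4.4,0,0,0,0],[255,2.8,-4.4,0,0,0,0],[255,2.8,-4.4,0,0,0,0],[255,2.8,-4.4,0,0,0,0],[255,2.8,-4.4,0,0,0,0]],
])

```text
clock: 2.8
eef_pos: [0.6403, -0.1369, 0.2394]
tool_rot: [3.035, 0.813, 0.001]
ft_force: [1.7, 0.7, 0.5]
finger_gap: 0.0
```

Request:
arm_command([
  [[255,0,0,-2,7.8,4.5,0],[255,0,0,-2,7.8,4.5,0],[255,0,0,-2,7.8,4.5,0],[255,0,0,-2,7.8,4.5,0],[255,0,0,-2,0,0,0]],
])

```text
clock: 3.42
eef_pos: [0.6374, -0.1366, 0.1318]
tool_rot: [-2.434, -0.646, 0.221]
ft_force: [0.2, 0.1, -1.7]
finger_gap: -0.0001
```

```bash
python3 - <<'E'
from h import *
s=env.sense(); print(s['eef_pos'],s['joint_pos']); R=cv2.Rodrigues(s['tool_rot'])[0]; print(R.round(3))
for n in ['side','top']: cv2.imwrite(f'pics/{n}1.png',env.grab_frame(n))
cv2.imwrite('pics/a1.png',np.hstack([cv2.imread('pics/side1.png')[60:360,80:480],cv2.imread('pics/top1.png')[60:360,120:520]]))
E
```

```text
[ 0.63739709 -0.13657081  0.13183587] [-0.47237306  0.83578298  0.87954872  0.3547571   1.96082616 -0.94544044]
[[ 0.868  0.397 -0.3  ]
 [ 0.497 -0.699  0.514]
 [-0.006 -0.595 -0.803]]
```

View pics/a1.png

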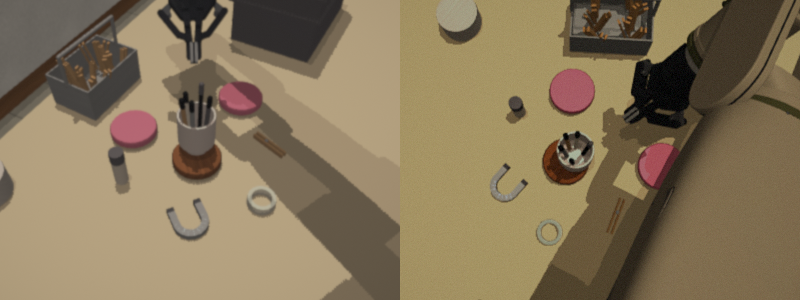

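Request:
arm_command([
  [[255,0,0,-2.5,0,0,0],[255,0,0,-2.5,0,0,0],[255,0,0,-2.5,0,0,0],[255,0,0,-1.3,0,0,0],[255,-1.0,1.73,0,0,0,0],[255,-0.75,1.3,0,0,0,0],[255,0,0,0,0,0,0]],
])

```text
clock: 4.4
eef_pos: [0.6217, -0.1043, 0.0512]
tool_rot: [-2.439, -0.655, 0.213]
ft_force: [0.2, -0.9, -0.0]
finger_gap: -0.0001
```

```bash
python3 - <<'E'
from h import *
s=env.sense(); print(s['eef_pos'],s['ft_force'])
for n in ['side','top']: cv2.imwrite(f'pics/{n}2.png',env.grab_frame(n))
r=lambda i:cv2.resize(i,(400,400),interpolation=2)
cv2.imwrite('pics/a2.png',np.hstack([r(cv2.imread('pics/side2.png')[110:250,210:350]),r(cv2.imread('pics/top2.png')[140:280,230:370])]))
E
```

```text
[ 0.62166954 -0.10426214  0.05120927] [ 0.20319058 -0.91325713 -0.03338472]
```

View pics/a2.png

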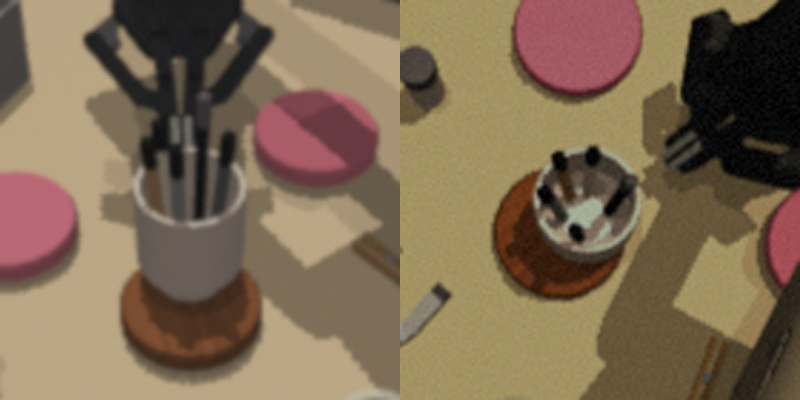

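Request:
arm_command([
  [[255,-0.3,0.52,-0.8,0,0,0],[255,-0.3,0.52,0,0,0,0],[255,-0.15,0.26,0,0,0,0],[255,0,0,0,0,0,0],[255,0,0,0,0,0,0]],
])

```text
clock: 5.12
eef_pos: [0.6146, -0.0922, 0.0435]
tool_rot: [-2.44, -0.654, 0.212]
ft_force: [0.6, 0.8, -0.1]
finger_gap: -0.0001
```

Request:
arm_command([
  [[255,-0.1,0.17,0,0,0,0],[255,-0.1,0.17,0,0,0,0],[255,-0.1,0.17,0,0,0,0],[255,-0.1,0.17,0,0,0,0],[255,0,0,0,0,0,0]],
])

```text
clock: 5.75
eef_pos: [0.6103, -0.0851, 0.0433]
tool_rot: [-2.44, -0.654, 0.213]
ft_force: [-0.2, 0.8, 1.0]
finger_gap: 0.0
```

```bash
cat > shot.py <<'E'
from h import *
import sys
k=sys.argv[1]
s=env.sense(); print(s['clock'],s['eef_pos'],s['ft_force'])
for n in ['side','top']: cv2.imwrite(f'pics/{n}{k}.png',env.grab_frame(n))
r=lambda i:cv2.resize(i,(400,400),interpolation=2)
cv2.imwrite(f'pics/a{k}.png',np.hstack([r(cv2.imread(f'pics/side{k}.png')[140:240,227:327]),r(cv2.imread(f'pics/top{k}.png')[160:260,240:340])]))
E
python3 shot.py 3
```

```text
5.75 [ 0.61034554 -0.08507057  0.04328379] [-0.2049714   0.8335304   0.96704213]
```

View pics/a3.png

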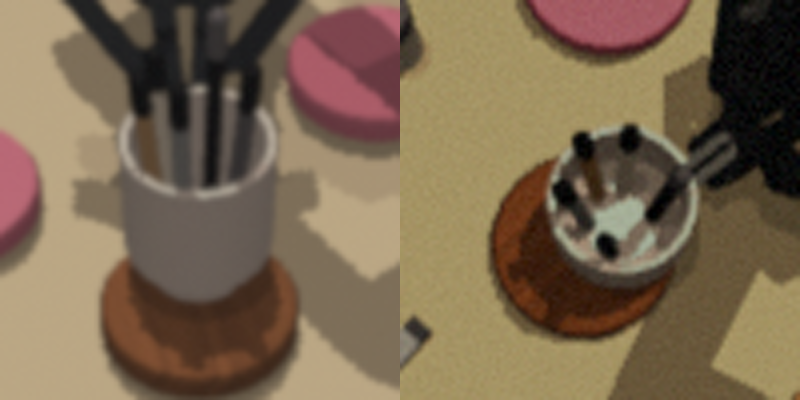

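Request:
arm_command([
  [[255,-0.05,0.09,0,0,0,0],[255,-0.05,0.09,0,0,0,0],[255,-0.05,0.09,0,0,0,0],[255,-0.05,0.09,0,0,0,0],[255,-0.05,0.09,0,0,0,0],[255,-0.05,0.09,0,0,0,0],[255,-0.05,0.09,0,0,0,0],[255,-0.05,0.09,0,0,0,0]],
])

```text
clock: 6.85
eef_pos: [0.6064, -0.078, 0.0433]
tool_rot: [-2.44, -0.654, 0.212]
ft_force: [0.6, -0.6, 0.2]
finger_gap: 0.0
```

```bash
python3 shot.py 4
```

```text
6.85 [ 0.60641643 -0.07803981  0.04330123] [ 0.5523941  -0.60457462  0.15454644]
```

View pics/a4.png

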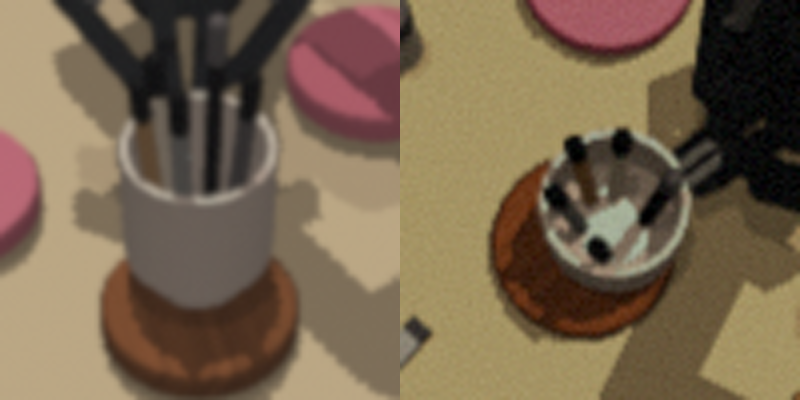

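Request:
arm_command([
  [[255,-0.06,0.1,0,0,0,0],[255,-0.06,0.1,0,0,0,0],[255,-0.06,0.1,0,0,0,0],[255,-0.06,0.1,0,0,0,0],[255,-0.06,0.1,0,0,0,0],[255,-0.06,0.1,0,0,0,0],[255,-0.06,0.1,0,0,0,0],[255,-0.06,0.1,0,0,0,0]],
])

```text
clock: 7.95
eef_pos: [0.6016, -0.07, 0.0433]
tool_rot: [-2.44, -0.654, 0.212]
ft_force: [0.7, -0.6, 0.8]
finger_gap: 0.0001
```

```bash
python3 shot.py 5; cat > meas.py <<'E'
from h import *
D={}
for n,sp in [('top',(.577,-.032)),('side',(.578,-.033))]:
    im=env.grab_frame(n); c=env.camera_info(n); q=proj(c,[[*sp,.022]])[0]
    ms=min(env.silhouettes(n,'stand'),key=lambda d:np.hypot(*(np.array(d['point'])-q)))['pixels']
    L=env.silhouettes(n,'pen_cup'); 
    if not L: print('no cup',n); continue
    D[n]=(c,L[0]['pixels'],ms,n); 
    x,f=fit([D[n]],[*sp,sp[0]+.004,sp[1]-.008]); print(n,round(f),round(L[0]['score'],2)); report(x)
    overlay(n,im,x,f'pics/ov_{n}.png')
cv2.imwrite('pics/ov.png',cv2.resize(np.hstack([cv2.imread('pics/ov_side.png'),cv2.imread('pics/ov_top.png')]),(800,400),interpolation=3))
print(env.sense()['clock'])
E
python3 meas.py
```

```text
7.95 [ 0.60162218 -0.07000263  0.04331789] [ 0.72924272 -0.55788197  0.76535684]
top 128 0.72
stand [ 0.5757 -0.0311] cup [ 0.5801 -0.0368] off mm [ 4.4 -5.8] 7.3 dir deg -52.6
side 133 0.68
stand [ 0.5797 -0.0348] cup [ 0.5815 -0.0379] off mm [ 1.8 -3. ] 3.6 dir deg -58.9
8.35
```

View pics/ov.png

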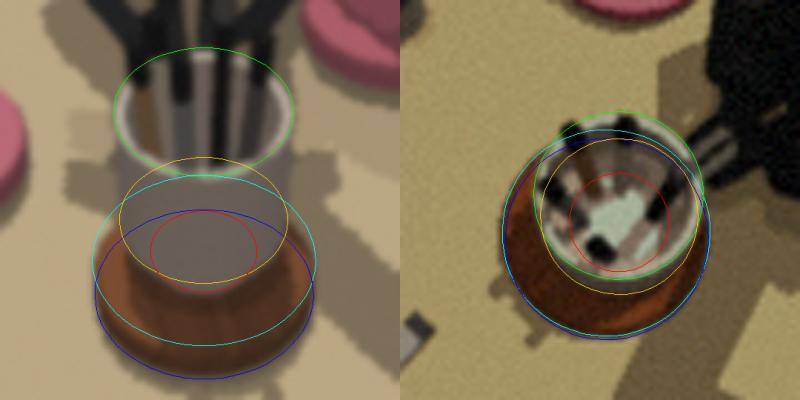

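Request:
arm_command([
  [[255,-0.06,0.09,0,0,0,0],[255,-0.06,0.09,0,0,0,0],[255,-0.06,0.09,0,0,0,0],[255,-0.06,0.09,0,0,0,0],[255,-0.06,0.09,0,0,0,0],[255,0,0,0,0,0,0]],
])

```text
clock: 9.1
eef_pos: [0.5986, -0.0654, 0.0433]
tool_rot: [-2.44, -0.654, 0.212]
ft_force: [0.2, -0.8, 0.4]
finger_gap: 0.0004
```

Request:
arm_command([
  [[255,0.1,-0.17,0,0,0,0],[255,0.5,-0.87,0,0,0,0],[255,1.5,-2.6,0,0,0,0],[255,2.0,-3.4,0,0,0,0],[255,0,0,0,0,0,0]],
])

```text
clock: 9.72
eef_pos: [0.6403, -0.139, 0.0423]
tool_rot: [-2.442, -0.65, 0.211]
ft_force: [0.4, 0.9, -0.0]
finger_gap: 0.0001
```

```bash
python3 meas.py; python3 - <<'E'
from h import *
cv2.imwrite('pics/w6.png',env.grab_frame('wrist')); print(env.camera_info('wrist'),env.sense()['eef_pos'])
E
```

```text
top 140 0.65
stand [ 0.5766 -0.0308] cup [ 0.5762 -0.0326] off mm [-0.5 -1.8] 1.9 dir deg -104.1
side 130 0.85
stand [ 0.5805 -0.0364] cup [ 0.5785 -0.0326] off mm [-2.   3.8] 4.3 dir deg 117.9
10.025
{'fx': 347.28544000116534, 'fy': 347.28544000116534, 'cx': 282.2058315467814, 'cy': 201.9426691453887, 'rvec': array([ 2.70543646,  0.72626504, -0.12804873]), 'tvec': array([-0.48548882, -0.36808373,  0.34642867])} [ 0.63949476 -0.13521873  0.04363544]
```

View pics/ov.png

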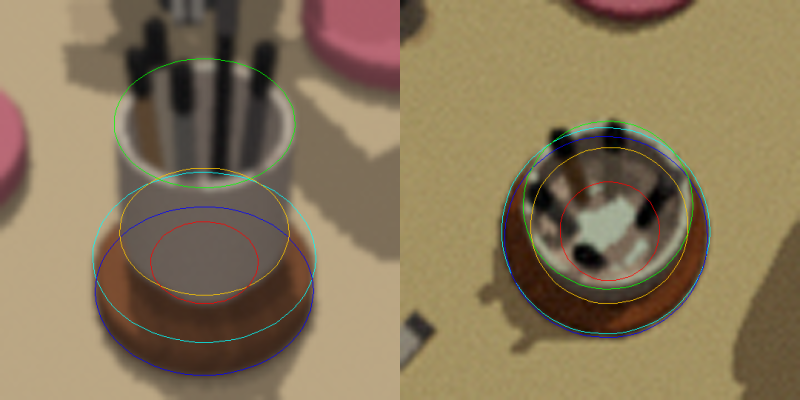

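View pics/w6.png

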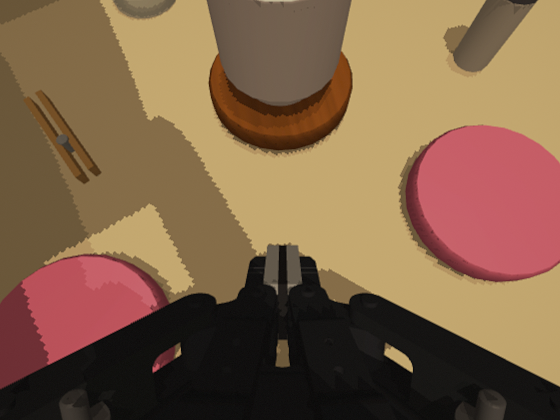

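```bash
cat > measw.py <<'E'
from h import *
import sys
sp=(.578,-.033)
n='wrist'; c=env.camera_info(n); im=env.grab_frame(n); q=proj(c,[[*sp,.022]])[0]
ms=min(env.silhouettes(n,'stand'),key=lambda d:np.hypot(*(np.array(d['point'])-q)))['pixels']
L=env.silhouettes(n,'pen_cup'); mc=L[0]['pixels']
x,f=fit([(c,mc,ms,n)],[*sp,*sp]); print(n,round(f),mc.sum(),ms.sum()); report(x)
S=4; x0,y0=int(q[0])-95,max(0,int(q[1])-100)
o=cv2.resize(im[y0:y0+190,x0:x0+190],None,fx=S,fy=S,interpolation=2)
for m,col in((mc,(255,0,255)),(ms,(255,255,255))):
    big=cv2.resize(m[y0:y0+190,x0:x0+190].astype(np.uint8),None,fx=S,fy=S,interpolation=0); cs,_=cv2.findContours(big,0,1); cv2.drawContours(o,cs,-1,col,1)
for (a,b,z,r,col) in [(x[0],x[1],.022,.046,(255,255,0)),(x[0],x[1],0,.046,(255,0,0)),(x[2],x[3],.104,.034,(0,255,0)),(x[2],x[3],.042,.034,(0,200,255)),(x[2],x[3],.031,.022,(0,0,255)),(x[2],x[3],.022,.022,(0,0,255))]:
    cv2.polylines(o,[np.int32((proj(c,circ(a,b,z,r))-[x0,y0]+.5)*S)],True,col,1)
cv2.imwrite(sys.argv[1],o[:600,:800])
E
python3 measw.py pics/w7.png
```

```text
wrist 647 11731 7249
stand [ 0.5746 -0.0261] cup [ 0.5766 -0.0302] off mm [ 2.  -4.1] 4.6 dir deg -64.3
```

View pics/w7.png

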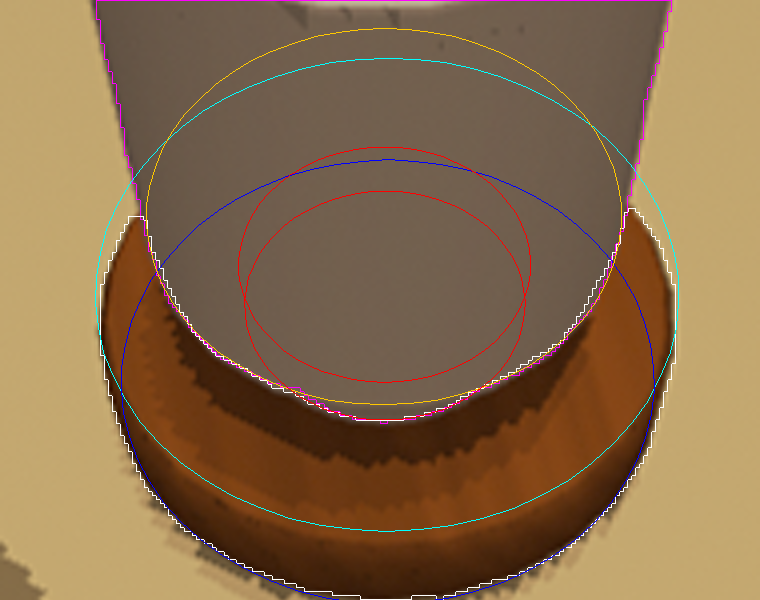

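```bash
python3 - <<'E'
from h import *
a=cv2.imread('pics/top0.png');c=env.camera_info('top');b=env.grab_frame('top');cv2.imwrite('pics/top8.png',b)
for l in ['magnet','clothespin','tape_roll','glue_stick']:
    L=env.silhouettes('top',l); print(l,[(round(d['score'],2),np.round(d['point']),np.round(ray(c,d['point'],.02),3)) for d in L[:2]])
cv2.imwrite('pics/a8.png',np.hstack([a[100:330,180:420],b[100:330,180:420]]))
s=env.sense();print(s['clock'],s['eef_pos'],s['ft_force'],np.abs(s['dq']).max())
E
```

```text
magnet [(0.84, array([217., 252.]), array([0.512, 0.103, 0.02 ]))]
clothespin [(0.6, array([282., 238.]), array([ 0.542, -0.025,  0.02 ])), (0.46, array([336., 280.]), array([ 0.463, -0.13 ,  0.02 ]))]
tape_roll [(0.79, array([266., 286.]), array([0.449, 0.006, 0.02 ]))]
glue_stick [(0.62, array([236., 168.]), array([0.681, 0.07 , 0.02 ]))]
10.475 [ 0.63965305 -0.13591262  0.04338405] [0.30076131 1.90077943 0.17710643] 0.003348659798744814
```

View pics/a8.png

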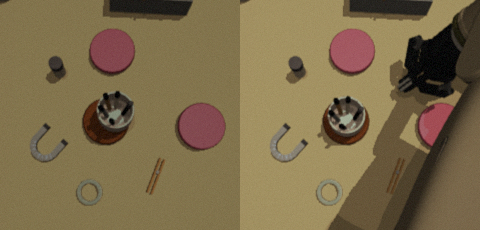

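Before and after, the bystanders sit at the same pixels: magnet (47,145), tape ring (89,191), clothespin (156,176) and glue stick (56,65) in the crop. The cup now sits in the middle of the stand, and the fingers are clear of it.

```bash
python3 -c "
from station import env
print(env.close_job())"
```

```text
the job is handed in; nothing more can be done
None
```

The cup now stands upright in the middle of the brown wooden stand, and I handed the job in at about 10.5 s. I pushed it low with the tips of the shut, tilted fingers in three slow nudges totalling about 18–20 mm, then drew back about 8 cm.

**Centring:** the last three camera fits of the cup's offset from the stand's axis disagree:

| Camera | Offset | Where the cup appears to sit |
|---|---|---|
| Top | 1.9 mm | towards −y |
| Side | 4.3 mm | towards the side camera |
| Wrist | 4.6 mm | towards the wrist camera |

The side and wrist cameras look from opposite directions, and each places the cup nearer to itself by about the same amount. I took that as an error in the shape model, and averaging the two puts the cup within about 0.5 mm of centre. I estimate the true offset at 0–2 mm, and all three readings are under the 6 mm limit.

**Everything else:** the stand moved less than 1 mm by the top camera. By eye, the magnet, clothespin, tape roll and glue stick are where they began. In that last check the network's best clothespin match was a false one on the stand. Its tape roll point shifted about 8 pixels, but the ring itself had not moved in the picture.

**Forces:** the force sensor's noise is about 1–2 N. The pushes, read only at the end of each move, never rose above it, so I confirmed contact by seeing the cup move.

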